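# Screw a headset hanger into its desk socket and snug it up

### The job

Stand the aluminium T-shaped headset hanger in the round socket fixed to the desk, with its two side pins going down through the two notches, and turn it clockwise (seen from above). Turn gently until you feel it begin to drag, then turn one hour of a clock face (30 degrees) further and let go of it there; do not force it and leave the other things on the desk alone.

Things in the scene. Friction and masses are not known exactly. Their poses are not given: they have to be found in the camera images.
- hanger: Loose T-shaped headset hanger of bare aluminium, 0.2 to 0.3 kg, 119 mm tall, standing on the desk. Origin: centre of its underside, z up the shaft, x along the crossbar. Shaft 26 mm thick up to 72 mm (foot tapered to 21 mm over the last 5 mm), then a neck 14 mm thick from 78 mm to the crossbar. Same after half a turn.
- hanger_bar (a point): Middle of the hanger's crossbar, on the axis, 104 mm above its foot; axes as the hanger's. The bar is 92 mm long (x), 14 mm wide (y) and 14 mm high (97 to 111 mm above the foot), with upturned ends to 119 mm. Grip it here from above, across the 14 mm.
- hanger_pins (a point): Point on the hanger's axis at its two side pins, 23 mm above its foot; axes as the hanger's. The pins, 8 mm thick, stick out along +x and -x, in line with the crossbar, to 23 mm from the axis.
- socket: Plain steel socket fixed to the desk: foot 104 mm wide, 8 mm thick; round sleeve 60 mm in diameter, 52 mm tall. Origin on its axis at desk height, z up, x through the notches. Inside, a coarse thread channel (10.5 mm high for the 8 mm pins) leads the pins clockwise, seen from above, and down 6 mm per 100 degrees, for about 110 degrees; counter-clockwise is blocked.
- socket_mouth (a point): Point on the socket's axis at its mouth, 52 mm above the desk; axes as the socket's. The mouth is a 29 mm hole, chamfered to 35 mm, with two notches towards +x and -x, each 48 degrees wide and reaching 25 mm from the axis. Under the notches the pins land on a floor 34 mm above the desk (the hanger's foot is then 15 mm above the desk).
- washer (a joint): Washer hidden in the socket, unseen; value (m): how far it has been screwed down. A friction sleeve in the socket drives it, 1 mm per radian (0.52 mm per 30 degrees): 0 until the pins meet the sleeve 10 to 65 degrees clockwise from the notches' middle (differs each time), then the sleeve turns with the hanger, dragging with 0.2 to 0.3 N m (nearly free before), and stays where left.
- cap: Red plastic cap, 73 mm wide, 64 mm tall, loose on the desk; a bystander to leave alone. Origin: centre of its underside.
- rubber_stamp: Round hand stamp with a turned wooden grip, 34 mm wide, 73 mm tall, loose on the desk; a bystander to leave alone. Origin: centre of its underside.
- glue: Slim white glue bottle, 31 mm thick, 125 mm tall, loose on the desk; a bystander to leave alone. Origin: centre of its underside.
- cup: Dark brown pen cup, 81 mm wide, 100 mm tall, loose on the desk; a bystander to leave alone. Origin: centre of its underside.
- case: Slim green case lying flat, 135x20x12 mm, loose on the desk; a bystander to leave alone. Origin: centre of its underside.
- pad: Small spiral note pad, 105x80x16 mm, loose on the desk; a bystander to leave alone. Origin: centre of its underside.
Things that resemble listed ones, but are neither listed nor needed, are in the scene too. There is more than one size of the hanger; the job needs the largest.

How it is judged (in metres and radians):
On the way:
1. the hanger stands upright in the socket with its pins down in the notches, the drag not yet met (horizontal distance between hanger_pins and socket_mouth below 0.004 m and z of hanger_pins in the frame of socket below 0.042 m and angle between hanger's own z axis and vertical below 0.12 rad and value of joint washer below 0.0001 m), for 0.1 s.
At the end, for the whole second after the job is handed in: the hanger has been turned 22 to 38 degrees past the point where the drag began (washer screwed down by 0.38 to 0.66 mm) and stands at rest in the socket, upright within 7 degrees and on its axis within 4 mm, its pins below the lip (pin centre line lower than 42 mm above the desk) (value of joint washer between 0.00038 and 0.00066 m and horizontal distance between hanger_pins and socket_mouth below 0.004 m and z of hanger_pins in the frame of socket below 0.042 m and angle between hanger's own z axis and vertical below 0.12 rad and linear speed of hanger below 0.02 m/s); the robot touches nothing.
It fails at once if the hanger is turned more than 46 degrees past the onset of the drag (value of joint washer above 0.0008 m).
It fails at once if the hanger is forced against the socket (contact force between hanger and socket above 35 N).
It fails at once if a bystander is shifted by more than 30 mm (distance of any of cap, rubber_stamp, glue, cup, case, pad from where it was at the start of the episode above 0.03 m).
It also fails if it takes over 72 s, if anything falls off the work surface, if the arm or the gripper's body presses on something with over 40 N, if the wrist force passes 120 N, or if a joint passes its speed limit or range.

### The arm

A 6-joint arm with a two-finger parallel gripper is mounted at the origin on a cart in front of the work surface, level with it; the furniture and walls round the work are solid. World frame = base frame: x ahead of the robot, y to its left, z up, the work surface at z = 0. Lengths are in m, angles in degrees, forces in N, time in s.
With the tool pointing down it reaches from about 0.35 to 0.875 m from the base axis. Payload 15.5 kg.
Tool frame: the origin (TCP) lies on the front face of the gripper's body, between the roots of the fingers; the fingertips stand robot.tcp_to_tips ahead of it and the grasp point (between the pads) lies 54 mm ahead of it (robot.tcp_to_tips is the distance from the TCP to the fingertips, in m); x points along the fingers, y is the direction in which the jaws open and shut, and the axes are right-handed (so a half turn about x gives the same grasp; the last joint's range is limited). The gripper opens to 85 mm and grips with 20 to 120 N. Pads are 22 mm wide; open, the fingers measure 114 mm over their backs; the gripper's body (76 mm by 85 mm) begins 54 mm behind the grasp point. The pads swing forward as they close: fully open they stand 13 mm farther back than shut.
Start: joints at [65.575, 28.281, 77.091, -0, 74.628, -5.472], TCP at [0.203, 0.591, 0.304] pointing down, gripper open.
Joint ranges: [-166.48, 166.48], [-47.26, 123.95], [12.59, 153.08], [-70.14, 250.14], [6.76, 159.57], [-176.63, 176.63]. Speed limits (degrees/s): [108.29, 108.29, 147.25, 172.46, 172.46, 172.46].

### API

Orientations are given as [roll, pitch, yaw] about the fixed x, y, z axes, in that order (R = Rz(yaw) Ry(pitch) Rx(roll)).
In Python, from rig import robot gives the robot as it stands.
- The arm moves only by the shell command python3 -m creep 'ROWS'. ROWS is JSON, a list of rows, each an object with "translation": the shift along the tool's x, y, z in m, a list of three; "twist": the turn, a rotation vector about the tool's x, y, z in degrees, a list of three; "hand": the opening, from 0 (shut) to 1 (fully open). In form: [{"translation": [x, y, z], "twist": [ax, ay, az], "hand": hand}, ...]. A call has 1 to 20 rows; each row shifts and turns the commanded pose from where the row before left it, along the tool's axes as they then stand; what a row does not reach is not made up. A row lasts 1/8 s, in which the tool goes at most 62.5 mm and 10.7 degrees, less where a joint would pass 70% of its speed; a pose out of reach is approached as far as the arm can. A call is refused whole if a number of a shift passes 0.0625 or a number of a turn 10.7, either way. A call with a gripper value outside its range is refused whole. The fingers move at their own pace and stop on an object; the grip force is fixed at half the most. Time passes only in rows, so rows that do not move let the fingers close. It gives the time, the measured TCP pose, the force and the opening at its end, in the units of the state.
- robot.get_obs(): the state, without advancing time (a new reading comes with each control period).
- robot.capture(name): name is "scene" or "top" or "wrist"; returns the picture (384x512x3 uint8, red, green, blue); there is no depth.
- robot.get_calibration(name): a dict with "mtx" (3x3 intrinsics, pixels), "world_from_camera" (4x4, takes a point from camera to world coordinates). Camera axes: x right, y down, z forward; pixel columns grow to the right and rows downward; lengths in m; the calibration is good to about 2 mm. A picture is of the moment at which its call begins: read the wrist's pose just before it. get_calibration takes no time and is no camera call; for the wrist camera it gives the pose at the moment of the call.
- robot.close_job(): hands the job in, once; it reports no verdict.
Trained networks look in the newest picture that a camera, given by its name, has taken for a name from the list of things; names that differ only in an ending like _2 or _b are one class to them, and where a whole thing is asked for, a point or a joint stands for the part that bears it (a point fixed in the world has none). Each returns a list of dicts, best first, with "confidence" (0 to 1); they miss things now and then, are a little off and sometimes report something else, mostly with a low value. They report only what shows in the picture. A call takes as long as a camera call. They do not tell look-alikes from the thing itself.
- robot.outline_of(thing, camera): "region" (384x512 bool, what is visible of it) and "bbox" ([centre column, centre row, width, height] in pixels, round what is visible of it).
- robot.pinpoint(thing, camera): "centre" ([column, row] in pixels: a listed point, or the origin of a listed thing).
The state is a dict: "time": time; "joints": joint angles; "joint_vel": joint speeds; "tau": joint torques, N m; "eef_pos": TCP position; "eef_rot": TCP orientation; "contact_force": force on the tool from outside, world axes, zero at the start; "torque": the same for the moment, N m; "grip_width": opening from 0.0 (shut) to 1.0 (fully open).
Only numpy, scipy, OpenCV 4.12 (cv2) and the standard library are available. Lean on these libraries where they do the work, as an engineer would, in place of code of your own. Each camera call takes 0.05 s, during which the arm holds its last target.

## Working session

There is one attempt and no reset: what is moved stays moved. The work goes in short steps, Python scripts to look and compute and a shell command to move; the robot and the scene stay as the last step left them, time stands still between calls to the robot, and variables do not carry over. Pictures are saved under pics/ and viewed, and the job is handed in when it is done.

```bash
ls; mkdir -p pics; python3 - <<'E'
from rig import robot
import cv2
print(robot.get_obs(), robot.tcp_to_tips)
for n in("scene","top","wrist"):
    im=robot.capture(n); cv2.imwrite(f"pics/{n}0.png",im[:,:,::-1])
    c=robot.get_calibration(n); print(n,c["mtx"].tolist(),c["world_from_camera"].round(4).tolist())
E
```

```text
pics
{'time': 0.0, 'joints': array([ 6.55731577e+01,  2.83143057e+01,  7.71289758e+01,  8.35101150e-04,
        7.46281569e+01, -5.47201705e+00]), 'joint_vel': array([-0.03301164,  0.02156156, -0.00550742,  0.02405179, -0.08228943,
        0.10302361]), 'tau': array([-4.25952909e-03, -8.82189918e+01, -3.83864629e+01, -5.20203885e-04,
        1.03512872e-02, -3.41006557e-05]), 'eef_pos': array([0.20289216, 0.59085043, 0.30329557]), 'eef_rot': array([ -96.117584  ,   89.92855707, -115.07263114]), 'contact_force': array([-0.16921317, -0.1055649 , -0.61881328]), 'torque': array([ 0.0218909 , -0.06469119,  0.02455933]), 'grip_width': 1.00047319083462} 0.0726
scene [[446.8929659505947, 0.0, 258.84389787746574], [0.0, 446.8929659505947, 190.6974792858597], [0.0, 0.0, 1.0]] [[0.513, -0.3522, 0.7828, -0.3341], [-0.8583, -0.2272, 0.4602, -0.4119], [0.0158, -0.9079, -0.4188, 0.5777], [0.0, 0.0, 0.0, 1.0]]
top [[484.25336843382905, 0.0, 252.00677088497812], [0.0, 484.25336843382905, 195.54582726969429], [0.0, 0.0, 1.0]] [[0.0024, -0.983, 0.1835, 0.3303], [-0.9998, 0.0013, 0.02, 0.1038], [-0.0199, -0.1835, -0.9828, 1.2633], [0.0, 0.0, 0.0, 1.0]]
wrist [[309.4067163681592, 0.0, 253.22185778223297], [0.0, 309.4067163681592, 189.50727283276066], [0.0, 0.0, 1.0]] [[0.3243, 0.8989, 0.2947, 0.1273], [0.946, -0.3079, -0.1018, 0.617], [-0.0008, 0.3118, -0.9502, 0.3735], [0.0, 0.0, 0.0, 1.0]]
```

View pics/scene0.png

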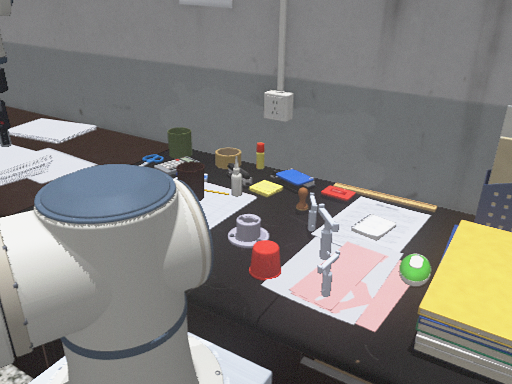

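View pics/top0.png

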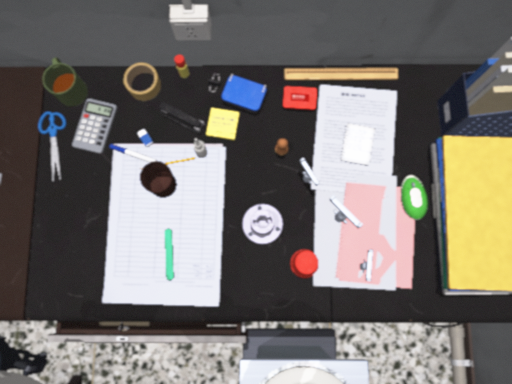

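View pics/wrist0.png

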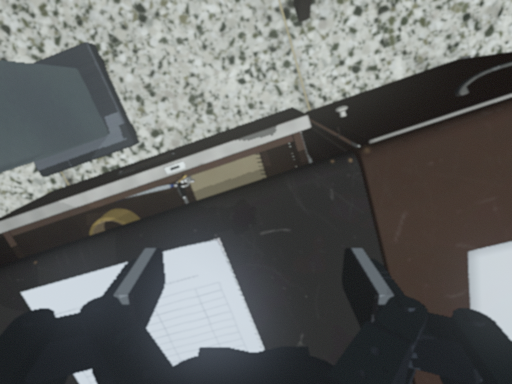

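The top view shows the socket at (262,223) and three hangers at (310,172), (346,212) and (369,264). The cap is at (305,263) and the stamp at (282,147). Next I measure the three hangers to find the largest.

```bash
cat > h.py <<'E'
from rig import robot
import numpy as np, cv2
def ray(cam,px,z,c=None):
    c=c or robot.get_calibration(cam); T=c["world_from_camera"]
    d=T[:3,:3]@np.linalg.inv(c["mtx"])@np.array([px[0],px[1],1.]); o=T[:3,3]
    return o+d*(z-o[2])/d[2]
def proj(cam,p,c=None):
    c=c or robot.get_calibration(cam); T=c["world_from_camera"]
    q=c["mtx"]@(T[:3,:3].T@(np.array(p)-T[:3,3])); return q[:2]/q[2]
def tri(p1,p2,c1="scene",c2="top"):
    A=[];b=[]
    for cam,px in((c1,p1),(c2,p2)):
        c=robot.get_calibration(cam);T=c["world_from_camera"]
        d=T[:3,:3]@np.linalg.inv(c["mtx"])@np.array([px[0],px[1],1.]);d/=np.linalg.norm(d)
        M=np.eye(3)-np.outer(d,d);A.append(M);b.append(M@T[:3,3])
    x=np.linalg.lstsq(np.vstack(A),np.hstack(b),rcond=None)[0];return x,np.linalg.norm(np.vstack(A)@x-np.hstack(b))
E
python3 - <<'E'
from h import *
for cam in("scene","top"):
    im=robot.capture(cam)
    for t in("hanger","hanger_bar","hanger_pins","socket","socket_mouth"):
        for r in robot.pinpoint(t,cam): print(cam,t,np.round(r["centre"],1),round(r["confidence"],2))
    for r in robot.outline_of("hanger",cam): print(cam,"outline",np.round(r["bbox"],1),round(r["confidence"],2))
    x,y,w,h=(290,185,60,120) if cam=="scene" else (235,145,160,150)
    s=5 if cam=="scene" else 4
    cv2.imwrite(f"pics/{cam}c.png",cv2.resize(im[y:y+h,x:x+w,::-1],None,fx=s,fy=s,interpolation=cv2.INTER_CUBIC))
for t in ("cap","rubber_stamp","glue","cup","case","pad"):
    r=robot.pinpoint(t,"top")[:1]
    if r: print(t,np.round(r[0]["centre"]),ray("top",r[0]["centre"],0).round(3))
E
```

```text
scene hanger [324.9 258. ] 0.96
scene hanger [328.  296.6] 0.61
scene hanger [311.3 230.6] 0.55
scene hanger_bar [327.3 217.8] 0.89
scene hanger_bar [330.7 259.8] 0.55
scene hanger_bar [312.4 201.8] 0.48
scene hanger_pins [326.1 289.7] 0.96
scene hanger_pins [325.  251.6] 0.85
scene hanger_pins [311.5 226.4] 0.65
scene hanger_pins [237.9 195.8] 0.19
scene socket [250.2 238.3] 0.9
scene socket_mouth [247.4 218.4] 0.96
scene outline [326.8 232.1  21.4  57.1] 0.97
scene outline [311.1 212.2   7.3  38.7] 0.62
scene outline [328.9 276.7  19.4  44.2] 0.6
top hanger [304.4 180.1] 0.69
top hanger [337.4 216.4] 0.58
top hanger [360.3 267.8] 0.49
top hanger_bar [368.7 263.8] 0.65
top hanger_bar [344.6 210. ] 0.6
top hanger_bar [307.8 169.9] 0.57
top hanger_pins [341.4 216.6] 0.95
top hanger_pins [363.3 267.2] 0.64
top socket [263.  223.6] 0.8
top outline [364.9 266.    9.2  32.8] 0.79
top outline [309.6 172.7  17.2  28.7] 0.63
top outline [345.9 212.6  34.2  28. ] 0.62
cap [302. 264.] [ 0.386 -0.     0.   ]
rubber_stamp [282. 146.] [0.703 0.05  0.   ]
glue [200. 155.] [0.678 0.27  0.   ]
cup [165. 180.] [0.609 0.363 0.   ]
case [170. 252.] [0.416 0.344 0.   ]
pad [280. 148.] [0.696 0.056 0.   ]
```

View pics/scenec.png

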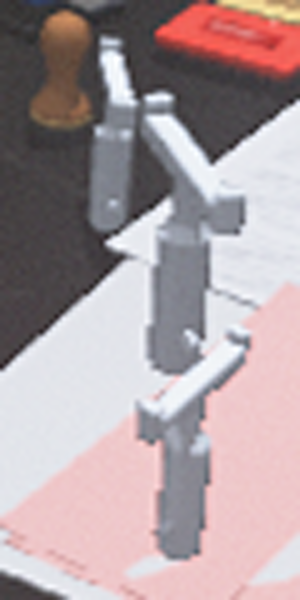

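View pics/topc.png

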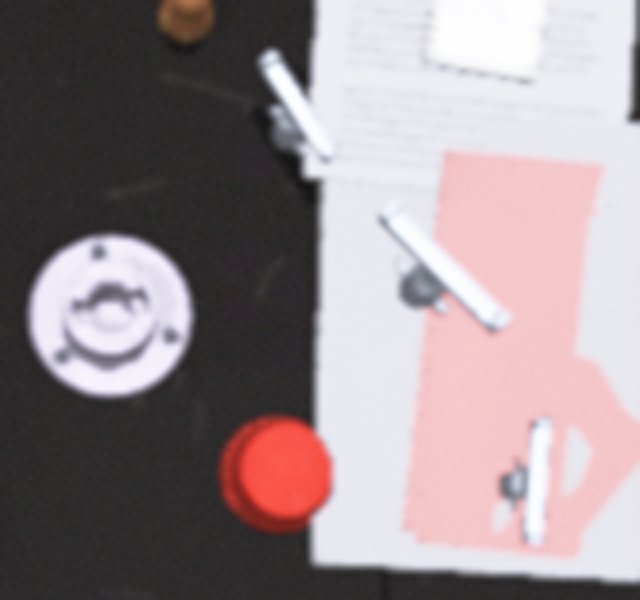

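Candidates in the top view: hanger A (310,172), B (346,212) and C (369,264). B looks longest and thickest. I check each one's height and bar length numerically.

```bash
python3 - <<'E'
from h import *
for n,s,t in(("A",(312.4,201.8),(309.5,171)),("B",(327.3,217.8),(346.5,212)),("C",(330.7,259.8),(369,264)),("socket_mouth",(247.4,218.4),(262,221)),("sock",(250.2,238.3),(263,223.6))):
    x,e=tri(s,t);print(n,x.round(4),round(e,4))
for n,a,b,zz in(("A",(267,55),(325,158),.08),("B",(390,210),(502,323),.115),("C",(542,422),(534,540),.08)):
    P=[ray("top",(235+p[0]/4,145+p[1]/4),zz) for p in(a,b)]
    d=P[1]-P[0];print(n,np.linalg.norm(d),np.degrees(np.arctan2(d[1],d[0])),(P[0]+P[1])/2)
print(ray("scene",(324.9,258),0),ray("top",(337.4,216.4),0),ray("scene",(327.3,217.8),.104),ray("top",(346.5,212),.104))
im=robot.capture("top")
for p in(.0,0,0),: pass
E
```

```text
A [ 0.6129 -0.0148  0.0802] 0.0019
B [ 0.505  -0.0988  0.1074] 0.0019
C [ 0.3838 -0.1557  0.0838] 0.0029
socket_mouth [0.4907 0.1036 0.0535] 0.0009
sock [ 0.4927  0.099  -0.0031] 0.0025
A 0.0749236949621267 -152.18955266034294 [ 0.61219464 -0.01461669  0.08      ]
B 0.09381958491917988 -136.6822251856955 [ 0.50559345 -0.09850985  0.115     ]
C 0.07086124287926764 173.72260134241284 [ 0.38024508 -0.1557682   0.08      ]
[ 0.50715592 -0.09959294  0.        ] [ 0.51026869 -0.09476924  0.        ] [ 0.50993313 -0.09550612  0.104     ] [ 0.50615253 -0.10061121  0.104     ]
```

B is the job's hanger: it measures 94 mm long with the bar about 107 mm up, while A and C are about 75 and 71 mm. Now I plan the move for a wrist look at the socket notches.

```bash
cat >> h.py <<'E'
from scipy.spatial.transform import Rotation as Rn
def pose():
    o=robot.get_obs(); return o, Rn.from_euler("xyz",o["eef_rot"],degrees=True).as_matrix()
def plan(p,jaw=None):
    "shift in tool axes, and twist about tool x so jaw dir(y) yaw = jaw"
    o,R=pose(); print("t",o["time"],"pos",o["eef_pos"].round(4),"toolx",R[:,0].round(3),"y",R[:,1].round(3),"z",R[:,2].round(3),"yaw_y",np.degrees(np.arctan2(R[1,1],R[0,1])).round(2))
    print("joints",o["joints"].round(1),"F",o["contact_force"].round(2),"T",o["torque"].round(3),"grip",round(o["grip_width"],3))
    print("shift tool",(R.T@(np.array(p)-o["eef_pos"])).round(4))
    if jaw is not None:
        a=np.radians(jaw); Rt=np.column_stack([[0,0,-1],[np.cos(a),np.sin(a),0],np.cross([0,0,-1],[np.cos(a),np.sin(a),0])])
        print("total twist rotvec",np.degrees(Rn.from_matrix(R.T@Rt).as_rotvec()).round(2))
E
python3 - <<'E'
from h import *
plan([.46,.10,.30],133.3)
print(robot.get_calibration("wrist")["world_from_camera"].round(3))
E
```

```text
t 1.2 pos [0.203  0.5911 0.3039] toolx [-0. -0. -1.] y [ 0.325  0.946 -0.   ] z [ 0.946 -0.325 -0.   ] yaw_y 71.05
joints [65.6 28.3 77.1  0.  74.6 -5.5] F [ 0.37  0.64 -0.42] T [0.02  0.006 0.038] grip 0.998
shift tool [ 0.0039 -0.381   0.4026]
total twist rotvec [-62.25  -0.     0.  ]
[[ 0.324  0.899  0.295  0.127]
 [ 0.946 -0.308 -0.101  0.617]
 [ 0.     0.312 -0.95   0.374]
 [ 0.     0.     0.     1.   ]]
```

```bash
python3 -m creep --help 2>&1 | head -5; ls .
```

```text
invalid input: not JSON, or not a number
h.py
pics
```

```bash
python3 -m creep '[{"translation":[0,-0.02,0.02],"twist":[0,0,0],"hand":1},{"translation":[0,-0.038,0.040],"twist":[0,0,0],"hand":1},{"translation":[0,-0.038,0.040],"twist":[0,0,0],"hand":1},{"translation":[0,-0.038,0.040],"twist":[0,0,0],"hand":1},{"translation":[0,-0.038,0.040],"twist":[0,0,0],"hand":1},{"translation":[0,-0.038,0.040],"twist":[0,0,0],"hand":1},{"translation":[0,-0.038,0.040],"twist":[0,0,0],"hand":1},{"translation":[0,-0.038,0.040],"twist":[0,0,0],"hand":1},{"translation":[0,-0.038,0.040],"twist":[0,0,0],"hand":1},{"translation":[0,-0.038,0.042],"twist":[0,0,0],"hand":1},{"translation":[0,-0.019,0.020],"twist":[0,0,0],"hand":1},{"translation":[0,0,0],"twist":[10,0,0],"hand":1},{"translation":[0,0,0],"twist":[10,0,0],"hand":1},{"translation":[0,0,0],"twist":[10,0,0],"hand":1},{"translation":[0,0,0],"twist":[10,0,0],"hand":1},{"translation":[0,0,0],"twist":[10,0,0],"hand":1},{"translation":[0,0,0],"twist":[10,0,0],"hand":1},{"translation":[0,0,0],"twist":[10,0,0],"hand":1},{"translation":[0,0,0],"twist":[0,0,0],"hand":1},{"translation":[0,0,0],"twist":[0,0,0],"hand":1}]'
python3 - <<'E'
from h import *
plan([.46,.10,.30],0)
im=robot.capture("wrist");cv2.imwrite("pics/w1.png",im[:,:,::-1])
for t in("socket","socket_mouth"):
    for r in robot.pinpoint(t,"wrist"): print(t,r["centre"],r["confidence"],ray("wrist",r["centre"],0 if t=="socket" else .052))
E
```

```text
time: 3.7
eef_pos: [0.4595, 0.1002, 0.3039]
eef_rot: [72.5, 90.0, -16.3]
contact_force: [-0.6, -0.3, 0.1]
grip_width: 0.997
t 3.7 pos [0.4595 0.1002 0.3039] toolx [ 0. -0. -1.] y [1.    0.022 0.   ] z [ 0.022 -1.     0.   ] yaw_y 1.29
joints [ 5.  15.9 98.1 -0.  66.   3.7] F [-0.59 -0.29  0.14] T [-0.007  0.021 -0.012] grip 0.997
shift tool [0.0039 0.0005 0.0002]
total twist rotvec [ 1.29  0.   -0.  ]
socket [279.0, 153.7] 0.68 [0.49113648 0.10442846 0.        ]
socket_mouth [280.3, 166.5] 0.7 [0.48854094 0.10111292 0.052     ]
```

View pics/w1.png

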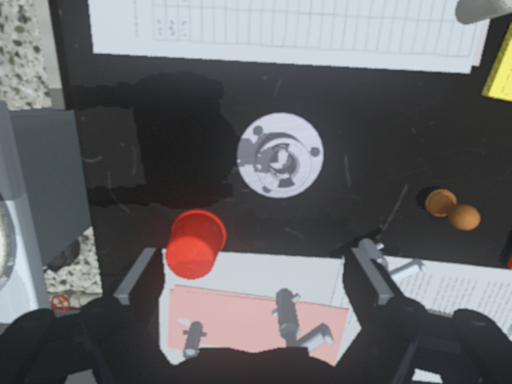

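```bash
python3 - <<'E'
import cv2
im=cv2.imread("pics/w1.png")[105:205,230:330]
im=cv2.resize(im,None,fx=6,fy=6,interpolation=cv2.INTER_CUBIC)
cv2.imwrite("pics/w1c.png",im)
E
```

```text
(no output)
```

View pics/w1c.png

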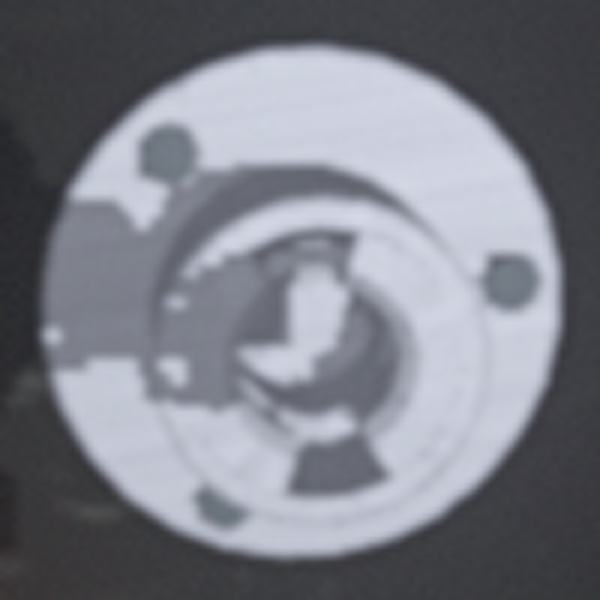

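```bash
python3 - <<'E'
from h import *
f=lambda p:ray("wrist",(230+p[0]/6,105+p[1]/6),.052)
b=[f((290,493)),f((388,480))];t=[f((357,235)),f((258,255))]
c=f((325,360));print(c)
B=sum(b)/2;T=sum(t)/2
for n,v in(("b",B-c),("t",T-c),("bt",T-B),("b0",b[0]-c),("b1",b[1]-c),("t0",t[0]-c),("t1",t[1]-c)):print(n,np.linalg.norm(v),np.degrees(np.arctan2(v[1],v[0])))
print((B+T)/2)
E
```

```text
[0.49258747 0.10284249 0.052     ]
b 0.02382156124053163 -80.90600647092046
t 0.020903529484230816 101.41937735164707
bt 0.04471592139584757 100.18081671275546
b0 0.025457479693581437 -101.5004321626108
b1 0.025440580817128508 -60.297279025960265
t0 0.022852290476235337 78.88064711497603
t1 0.022477254157102156 124.35542321668497
[0.49240069 0.10132629 0.052     ]
```

The notch at (286,183)–(295,185) and its opposite give the axis at (0.492, 0.1025), with the notches along about 100°. Moving over hanger B now.

```bash
python3 -m creep '[{"translation":[0.004,0.009,0.040],"twist":[0,0,0],"hand":1},{"translation":[0.004,0.009,0.040],"twist":[0,0,0],"hand":1},{"translation":[0.004,0.009,0.040],"twist":[0,0,0],"hand":1},{"translation":[0.004,0.009,0.040],"twist":[0,0,0],"hand":1},{"translation":[0.004,0.0075,0.0385],"twist":[0,0,0],"hand":1},{"translation":[0,0,0],"twist":[9.6,0,0],"hand":1},{"translation":[0,0,0],"twist":[9.6,0,0],"hand":1},{"translation":[0,0,0],"twist":[9.6,0,0],"hand":1},{"translation":[0,0,0],"twist":[9.6,0,0],"hand":1},{"translation":[0,0,0],"twist":[9.6,0,0],"hand":1},{"translation":[0,0,0],"twist":[0,0,0],"hand":1},{"translation":[0,0,0],"twist":[0,0,0],"hand":1}]'
python3 - <<'E'
from h import *
plan([.507,-.098,.28],-46.7)
im=robot.capture("wrist");cv2.imwrite("pics/w2.png",im[:,:,::-1])
for t,z in(("hanger",0),("hanger_bar",.104),("hanger_pins",.023)):
    for r in robot.pinpoint(t,"wrist"): print(t,r["centre"],r["confidence"],ray("wrist",r["centre"],z))
E
```

```text
time: 5.35
eef_pos: [0.5066, -0.0975, 0.2839]
eef_rot: [-4.9, 90.0, -141.5]
contact_force: [0.1, -0.1, 0.2]
grip_width: 1.003
t 5.35 pos [ 0.5066 -0.0975  0.2839] toolx [-0. -0. -1.] y [ 0.686 -0.728 -0.   ] z [-0.728 -0.686  0.   ] yaw_y -46.69
joints [-17.5  20.9  93.8  -0.   65.3  29.2] F [ 0.08 -0.1   0.24] T [ 0.026  0.023 -0.015] grip 1.003
shift tool [0.0039 0.0007 0.0001]
total twist rotvec [0.01 0.   0.  ]
hanger [220.1, 255.1] 0.85 [ 0.38605668 -0.15217067  0.        ]
hanger [268.8, 32.9] 0.72 [ 0.61538568 -0.01734026  0.        ]
hanger [250.7, 160.8] 0.6 [ 0.5041258  -0.09587789  0.        ]
hanger_bar [252.5, 187.1] 0.86 [ 0.50640212 -0.09692152  0.104     ]
hanger_bar [208.3, 297.4] 0.81 [ 0.39633835 -0.1420131   0.104     ]
hanger_bar [270.3, 17.1] 0.59 [ 0.6086938  -0.01850879  0.104     ]
hanger_pins [256.4, 168.9] 0.78 [ 0.50571695 -0.10322024  0.023     ]
hanger_pins [265.8, 32.9] 0.76 [ 0.61022114 -0.01700844  0.023     ]
hanger_pins [223.0, 265.8] 0.56 [ 0.3889068  -0.15728831  0.023     ]
```

View pics/w2.png

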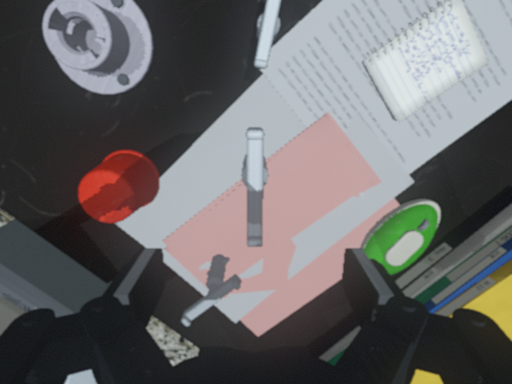

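The bar runs straight down the image from (255,130) to (254,243), so the jaws are square to it. The socket is also well lit at upper left, so I crop both.

```bash
python3 - <<'E'
import cv2,numpy as np
im=cv2.imread("pics/w2.png")
a=cv2.resize(im[0:100,35:160],None,fx=5,fy=5,interpolation=cv2.INTER_CUBIC)
b=cv2.resize(im[120:255,225:285],None,fx=4,fy=4,interpolation=cv2.INTER_CUBIC)
c=np.zeros((540,a.shape[1]+b.shape[1],3),np.uint8);c[:500,:a.shape[1]]=a;c[:540,a.shape[1]:]=b
cv2.imwrite("pics/w2c.png",c);print(a.shape)
E
```

```text
(500, 625, 3)
```

View pics/w2c.png

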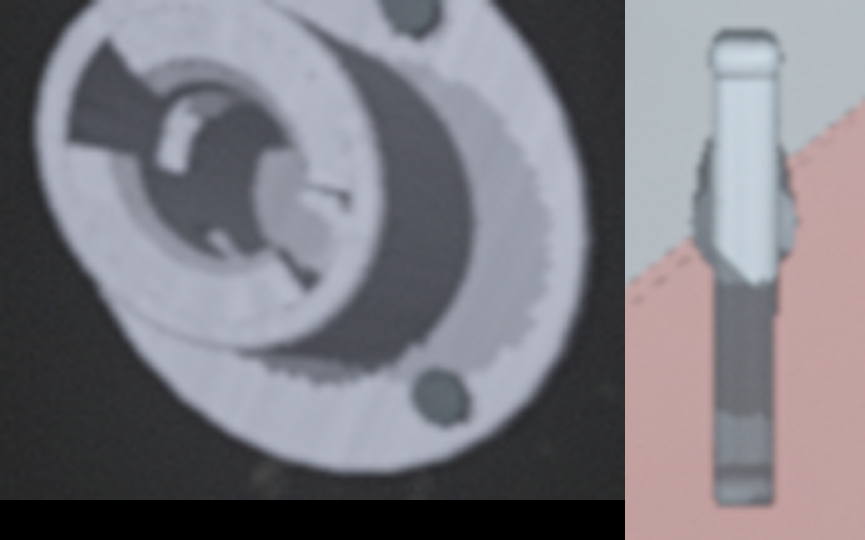

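```bash
python3 - <<'E'
from h import *
f=lambda p:ray("wrist",(35+p[0]/5,p[1]/5),.052)
q=[f(p) for p in((107,42),(68,143),(350,205),(308,288))]
A=(q[0]+q[1])/2;B=(q[2]+q[3])/2;d=A-B
print("centre",(A+B)/2,np.linalg.norm(d),np.degrees(np.arctan2(d[1],d[0])))
P=[ray("wrist",p,.115) for p in((255,131),(254.8,243))];d=P[0]-P[1]
print((P[0]+P[1])/2,np.linalg.norm(d),np.degrees(np.arctan2(d[1],d[0])))
plan([.5065,-.098,.158],-46.7)
E
```

```text
centre [0.49157865 0.1014334  0.052     ] 0.045410635150587984 100.51006227459116
[ 0.5083102  -0.09783336  0.115     ] 0.09559166324064791 43.17767842673491
t 5.55 pos [ 0.5066 -0.0975  0.2839] toolx [ 0. -0. -1.] y [ 0.684 -0.73   0.   ] z [-0.73  -0.684 -0.   ] yaw_y -46.85
joints [-17.5  20.9  93.8  -0.   65.3  29.3] F [-0.42  0.1   1.18] T [-0.019 -0.009 -0.   ] grip 1.0
shift tool [0.1259 0.0003 0.0004]
total twist rotvec [-0.15 -0.   -0.  ]
```

```bash
python3 -m creep '[{"translation":[0.025,0.0005,-0.0005],"twist":[0,0,0],"hand":1},{"translation":[0.03,0,0],"twist":[0,0,0],"hand":1},{"translation":[0.03,0,0],"twist":[0,0,0],"hand":1},{"translation":[0.025,0,0],"twist":[0,0,0],"hand":1},{"translation":[0.015,0,0],"twist":[0,0,0],"hand":1},{"translation":[0,0,0],"twist":[0,0,0],"hand":1},{"translation":[0,0,0],"twist":[0,0,0],"hand":0},{"translation":[0,0,0],"twist":[0,0,0],"hand":0},{"translation":[0,0,0],"twist":[0,0,0],"hand":0},{"translation":[0,0,0],"twist":[0,0,0],"hand":0},{"translation":[0,0,0],"twist":[0,0,0],"hand":0},{"translation":[0,0,0],"twist":[0,0,0],"hand":0},{"translation":[0,0,0],"twist":[0,0,0],"hand":0},{"translation":[0,0,0],"twist":[0,0,0],"hand":0}]'
python3 - <<'E'
from h import *
plan([.507,-.098,.158],-46.7)
im=robot.capture("wrist");cv2.imwrite("pics/w3.png",im[:,:,::-1])
E
```

```text
time: 7.3
eef_pos: [0.5076, -0.0976, 0.1593]
eef_rot: [118.4, 89.9, -18.6]
contact_force: [0.7, 1.0, 6.2]
grip_width: 0.149
t 7.3 pos [ 0.5076 -0.0976  0.1593] toolx [ 0.001 -0.    -1.   ] y [ 0.683 -0.731  0.001] z [-0.731 -0.683 -0.   ] yaw_y -46.95
joints [-17.5  31.1 101.2  -0.   47.7  29.4] F [0.65 0.97 6.21] T [-0.03   0.099  0.03 ] grip 0.149
shift tool [ 0.0013 -0.0001  0.0007]
total twist rotvec [-0.25 -0.02 -0.05]
```

View pics/w3.png

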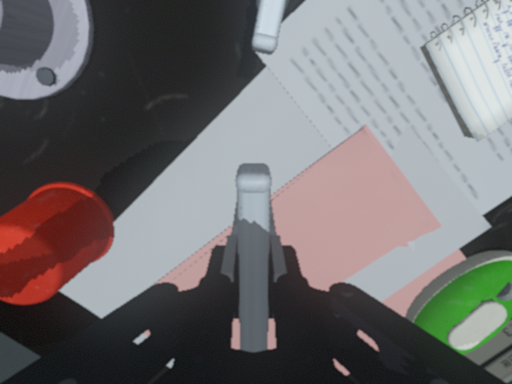

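Grip is on the 14 mm bar (opening 0.149 ≈ 12.7 mm), and the bar sits centred at column 254. Now I lift, carry it over the socket and turn to the notch direction.

```bash
python3 -m creep '[{"translation":[-0.01,0,0],"twist":[0,0,0],"hand":0},{"translation":[-0.02,0,0],"twist":[0,0,0],"hand":0},{"translation":[-0.025,0,0],"twist":[0,0,0],"hand":0},{"translation":[-0.025,0,0],"twist":[0,0,0],"hand":0},{"translation":[0,-0.015,-0.012],"twist":[0,0,0],"hand":0},{"translation":[0,-0.0313,-0.025],"twist":[0,0,0],"hand":0},{"translation":[0,-0.0313,-0.025],"twist":[0,0,0],"hand":0},{"translation":[0,-0.0313,-0.025],"twist":[0,0,0],"hand":0},{"translation":[0,-0.0313,-0.025],"twist":[0,0,0],"hand":0},{"translation":[0,-0.0164,-0.0129],"twist":[0,0,0],"hand":0},{"translation":[0,0,0],"twist":[-7.25,0,0],"hand":0},{"translation":[0,0,0],"twist":[-10,0,0],"hand":0},{"translation":[0,0,0],"twist":[-10,0,0],"hand":0},{"translation":[0,0,0],"twist":[-10,0,0],"hand":0},{"translation":[0,0,0],"twist":[-10,0,0],"hand":0},{"translation":[0,0,0],"twist":[-10,0,0],"hand":0},{"translation":[0,0,0],"twist":[0,0,0],"hand":0},{"translation":[0,0,0],"twist":[0,0,0],"hand":0},{"translation":[0,0,0],"twist":[0,0,0],"hand":0}]'
python3 - <<'E'
from h import *
plan([.492,.102,.24],10.3)
for c in("wrist","scene","top"):
    im=robot.capture(c)
    if c=="scene": im=cv2.resize(im[150:270,180:320],None,fx=5,fy=5,interpolation=cv2.INTER_CUBIC)
    cv2.imwrite(f"pics/{c}4.png",im[:,:,::-1])
    for t in("hanger","hanger_pins","hanger_bar"):
        for r in robot.pinpoint(t,c): print(c,t,np.round(r["centre"],1),round(r["confidence"],2))
E
```

```text
time: 9.72
eef_pos: [0.4915, 0.1024, 0.2387]
eef_rot: [-98.1, 90.0, -177.9]
contact_force: [-0.4, 0.1, -1.9]
grip_width: 0.148
t 9.725 pos [0.4915 0.1024 0.2387] toolx [-0. -0. -1.] y [ 0.984  0.176 -0.   ] z [ 0.176 -0.984 -0.   ] yaw_y 10.16
joints [ 4.9 23.2 98.8  0.  58.  -5.2] F [-0.35  0.06 -1.91] T [-0.002  0.036  0.003] grip 0.148
shift tool [-0.0013  0.0004  0.0005]
total twist rotvec [-0.14 -0.    0.02]
wrist hanger [250.8 196.5] 0.95
wrist hanger [337.2 284.8] 0.49
wrist hanger_pins [338.4 297.7] 0.51
wrist hanger_pins [254.5 172.2] 0.35
wrist hanger_bar [252.4 269. ] 0.77
wrist hanger_bar [360.6 333.5] 0.4
scene hanger [324.7 299.2] 0.8
scene hanger [310.  230.2] 0.72
scene hanger [246.3 209.8] 0.71
scene hanger_pins [323.8 289.2] 0.92
scene hanger_pins [249.  201.6] 0.74
scene hanger_pins [314.1 225. ] 0.5
scene hanger_bar [250.7 167.7] 0.92
scene hanger_bar [329.6 262.1] 0.77
scene hanger_bar [313.5 201.5] 0.55
top hanger [362.  264.9] 0.63
top hanger_pins [362.7 263. ] 0.68
top hanger_pins [359.3 146.1] 0.49
top hanger_bar [369.9 264.1] 0.58
```

View pics/wrist4.png

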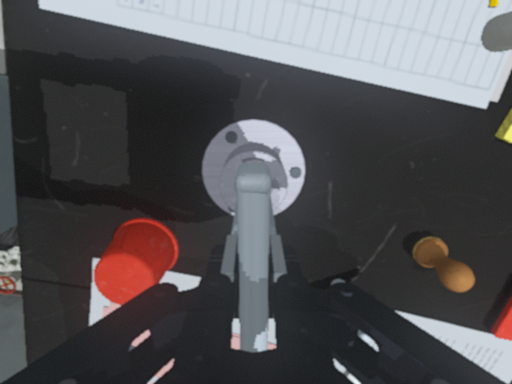

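View pics/scene4.png

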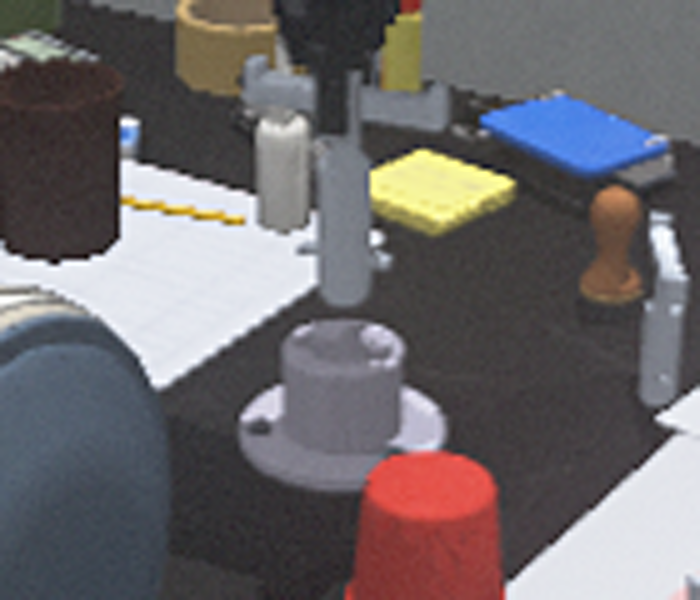

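View pics/top4.png

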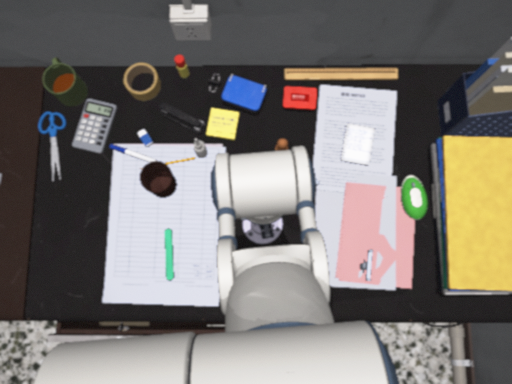

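```bash
python3 - <<'E'
from h import *
for p in((.4915,.1024,.1834),(.4915,.1024,.1024),(.4915,.1024,.0794),(.492,.102,.052),(.492,.102,.0)):
    print(p,proj("scene",p).round(1),proj("wrist",p).round(1))
im=robot.capture("wrist");im=cv2.resize(im[105:230,190:320,::-1],None,fx=4,fy=4,interpolation=cv2.INTER_CUBIC);cv2.imwrite("pics/w5.png",im)
E
```

```text
(0.4915, 0.1024, 0.1834) [248.5 169.5] [252.8 268.2]
(0.4915, 0.1024, 0.1024) [248.3 200.6] [252.9 205.5]
(0.4915, 0.1024, 0.0794) [248.3 209. ] [252.9 194.9]
(0.492, 0.102, 0.052) [248.5 218.9] [253.4 185.1]
(0.492, 0.102, 0.0) [248.3 237.1] [253.4 170. ]
```

View pics/w5.png

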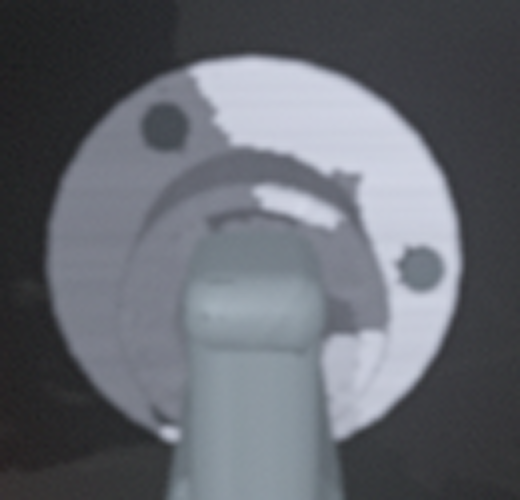

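Lateral alignment agrees in the wrist view (shaft at column 253.7, sleeve at 253.3) and in the scene view (249 against 248.8). I lower gently and check the force as I go.

```bash
python3 -m creep '[{"translation":[0.01,0.0002,0],"twist":[0,0,0],"hand":0},{"translation":[0.012,0,0],"twist":[0,0,0],"hand":0},{"translation":[0.006,0,0],"twist":[0,0,0],"hand":0},{"translation":[0.004,0,0],"twist":[0,0,0],"hand":0},{"translation":[0.003,0,0],"twist":[0,0,0],"hand":0},{"translation":[0,0,0],"twist":[0,0,0],"hand":0}]'; python3 -m creep '[{"translation":[0.003,0,0],"twist":[0,0,0],"hand":0},{"translation":[0.002,0,0],"twist":[0,0,0],"hand":0},{"translation":[0,0,0],"twist":[0,0,0],"hand":0}]'
```

```text
time: 11.12
eef_pos: [0.4919, 0.1022, 0.2038]
eef_rot: [-93.9, 90.0, -173.6]
contact_force: [0.4, 0.5, -2.1]
grip_width: 0.15
time: 11.5
eef_pos: [0.4918, 0.1022, 0.1988]
eef_rot: [-95.9, 90.0, -175.6]
contact_force: [-0.4, -0.1, -3.5]
grip_width: 0.151
```

```bash
python3 -m creep '[{"translation":[0.002,0,0],"twist":[0,0,0],"hand":0},{"translation":[0.002,0,0],"twist":[0,0,0],"hand":0},{"translation":[0.001,0,0],"twist":[0,0,0],"hand":0},{"translation":[0,0,0],"twist":[0,0,0],"hand":0}]'; python3 -m creep '[{"translation":[0.002,0,0],"twist":[0,0,0],"hand":0},{"translation":[0.002,0,0],"twist":[0,0,0],"hand":0},{"translation":[0.001,0,0],"twist":[0,0,0],"hand":0},{"translation":[0,0,0],"twist":[0,0,0],"hand":0}]'
```

```text
time: 12.0
eef_pos: [0.4918, 0.1022, 0.1938]
eef_rot: [-86.4, 90.0, -166.1]
contact_force: [-0.2, -0.3, -2.4]
grip_width: 0.154
time: 12.5
eef_pos: [0.4918, 0.1023, 0.1888]
eef_rot: [-92.9, 90.0, -172.6]
contact_force: [-0.4, -0.4, -3.2]
grip_width: 0.152
```

```bash
python3 -m creep '[{"translation":[0.003,0,0],"twist":[0,0,0],"hand":0},{"translation":[0.003,0,0],"twist":[0,0,0],"hand":0},{"translation":[0.003,0,0],"twist":[0,0,0],"hand":0},{"translation":[0.002,0,0],"twist":[0,0,0],"hand":0},{"translation":[0,0,0],"twist":[0,0,0],"hand":0}]'; python3 -m creep '[{"translation":[0.001,0,0],"twist":[0,0,0],"hand":0},{"translation":[0.001,0,0],"twist":[0,0,0],"hand":0},{"translation":[0,0,0],"twist":[0,0,0],"hand":0}]'
```

```text
time: 13.12
eef_pos: [0.4918, 0.1023, 0.1777]
eef_rot: [-96.3, 90.0, -176.0]
contact_force: [-0.6, -1.0, -2.2]
grip_width: 0.15
time: 13.5
eef_pos: [0.4918, 0.1022, 0.1758]
eef_rot: [-81.1, 90.0, -160.8]
contact_force: [-0.7, -0.1, -2.4]
grip_width: 0.152
```

```bash
for i in 1; do python3 -m creep '[{"translation":[0.0005,0,0],"twist":[0,0,0],"hand":0},{"translation":[0.0005,0,0],"twist":[0,0,0],"hand":0},{"translation":[0,0,0],"twist":[0,0,0],"hand":0}]'; done; python3 -m creep '[{"translation":[0.0005,0,0],"twist":[0,0,0],"hand":0},{"translation":[0,0,0],"twist":[0,0,0],"hand":0}]'
python3 - <<'E'
from h import *
plan([.492,.102,.174],10.3)
im=robot.capture("scene");cv2.imwrite("pics/s6.png",cv2.resize(im[150:270,180:320,::-1],None,fx=5,fy=5,interpolation=cv2.INTER_CUBIC))
E
```

```text
time: 13.88
eef_pos: [0.4918, 0.1022, 0.1748]
eef_rot: [-91.9, 90.0, -171.6]
contact_force: [0.4, 0.0, -1.8]
grip_width: 0.152
time: 14.12
eef_pos: [0.4919, 0.1022, 0.1743]
eef_rot: [-59.1, 90.0, -138.8]
contact_force: [0.1, 0.8, -1.7]
grip_width: 0.152
t 14.125 pos [0.4919 0.1022 0.1743] toolx [-0. -0. -1.] y [ 0.984  0.179 -0.   ] z [ 0.179 -0.984  0.   ] yaw_y 10.3
joints [  4.9  28.8 102.5  -0.   48.7  -5.4] F [ 0.08  0.83 -1.72] T [-0.023  0.004  0.016] grip 0.152
shift tool [0.0003 0.0001 0.0003]
total twist rotvec [-0.  0.  0.]
```

View pics/s6.png

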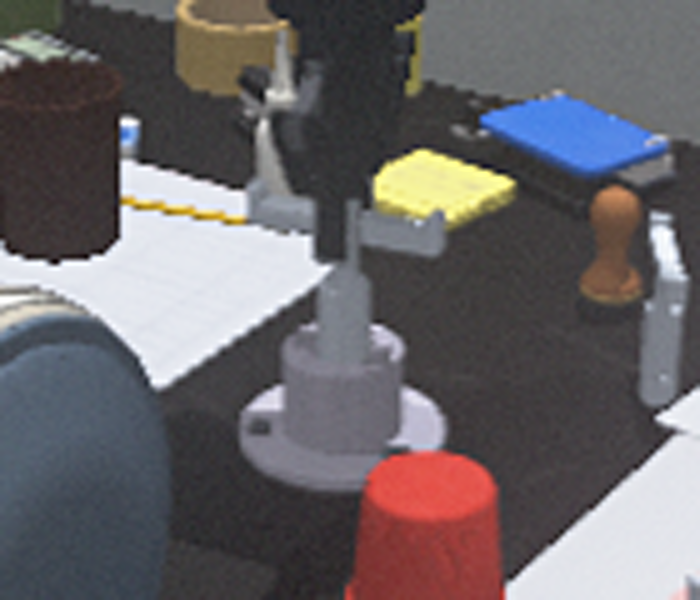

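```bash
python3 -m creep '[{"translation":[0.0004,0,0],"twist":[0,0,0],"hand":0},{"translation":[0,0,0],"twist":[0,0,0],"hand":0}]'; python3 -m creep '[{"translation":[0.0004,0,0],"twist":[0,0,0],"hand":0},{"translation":[0,0,0],"twist":[0,0,0],"hand":0}]'
```

```text
time: 14.42
eef_pos: [0.4919, 0.1022, 0.1741]
eef_rot: [84.5, 90.0, 4.8]
contact_force: [-0.2, 0.3, 1.0]
grip_width: 0.151
time: 14.68
eef_pos: [0.492, 0.1023, 0.1739]
eef_rot: [84.3, 90.0, 4.6]
contact_force: [-0.8, 0.6, 7.7]
grip_width: 0.147
```

Floor contact is at TCP z≈0.1741, exactly as predicted for foot 15 mm. I back off about 1 mm and turn clockwise gently (+tool x), following the 0.06 mm/deg descent and watching the moment.

```bash
cat > o.py <<'E'
from h import *
o,R=pose();print("t",o["time"],"z",o["eef_pos"].round(4),"yaw",np.degrees(np.arctan2(R[1,1],R[0,1])).round(2),"F",o["contact_force"].round(1),"T",o["torque"].round(3),"tau6",o["tau"][5].round(3),"g",round(o["grip_width"],3))
E
python3 -m creep '[{"translation":[-0.001,0,0],"twist":[0,0,0],"hand":0},{"translation":[-0.0004,0,0],"twist":[0,0,0],"hand":0}]'; python3 o.py
python3 -m creep '[{"translation":[0.00012,0,0],"twist":[2,0,0],"hand":0},{"translation":[0,0,0],"twist":[0,0,0],"hand":0}]' >/dev/null; python3 o.py
python3 -m creep '[{"translation":[0.00012,0,0],"twist":[2,0,0],"hand":0},{"translation":[0,0,0],"twist":[0,0,0],"hand":0}]'>/dev/null; python3 o.py
python3 -m creep '[{"translation":[0.00012,0,0],"twist":[2,0,0],"hand":0},{"translation":[0,0,0],"twist":[0,0,0],"hand":0}]'>/dev/null; python3 o.py
```

```text
time: 14.92
eef_pos: [0.4918, 0.1022, 0.1749]
eef_rot: [-93.1, 90.0, -172.8]
contact_force: [0.3, -0.2, -2.4]
grip_width: 0.147
t 14.925 z [0.4918 0.1022 0.1749] yaw 10.29 F [ 0.3 -0.2 -2.4] T [0.009 0.045 0.017] tau6 0.0 g 0.147
t 15.175 z [0.4918 0.1022 0.1748] yaw 8.24 F [ 0.4  0.5 -3.5] T [-0.009  0.014  0.076] tau6 0.621 g 0.15
t 15.425 z [0.4918 0.1023 0.1747] yaw 6.24 F [-0.4 -0.7 -3.8] T [ 0.001 -0.001 -0.023] tau6 0.621 g 0.151
t 15.675 z [0.4919 0.1022 0.1746] yaw 4.25 F [ 0.5  0.9 -2.8] T [0.039 0.016 0.028] tau6 0.619 g 0.154
```

```bash

python3 -m creep '[{"translation":[0.00012,0,0],"twist":[2,0,0],"hand":0},{"translation":[0,0,0],"twist":[0,0,0],"hand":0}]'>/dev/null; python3 o.py
python3 -m creep '[{"translation":[0.00012,0,0],"twist":[2,0,0],"hand":0},{"translation":[0,0,0],"twist":[0,0,0],"hand":0}]' >/dev/null; python3 o.py
python3 -m creep '[{"translation":[0.00012,0,0],"twist":[2,0,0],"hand":0},{"translation":[0,0,0],"twist":[0,0,0],"hand":0}]'>/dev/null; python3 o.py
python3 -m creep '[{"translation":[0.00012,0,0],"twist":[2,0,0],"hand":0},{"translation":[0,0,0],"twist":[0,0,0],"hand":0}]'>/dev/null; python3 o.py
```

```text
t 15.925 z [0.4918 0.1022 0.1745] yaw 2.24 F [-0.6 -0.7 -3.2] T [0.035 0.028 0.032] tau6 0.619 g 0.149
t 16.175 z [0.4918 0.1022 0.1744] yaw 0.25 F [ 0.5 -0.2 -2.4] T [-0.012 -0.014 -0.016] tau6 0.619 g 0.152
t 16.425 z [0.4918 0.1022 0.1742] yaw -1.75 F [ 0.4 -0.5 -3.3] T [-0.018 -0.039 -0.039] tau6 0.619 g 0.155
t 16.675 z [0.4918 0.1022 0.1741] yaw -3.76 F [-0.2  0.1 -2.6] T [ 0.036  0.023 -0.005] tau6 0.619 g 0.15
```

```bash

python3 -m creep '[{"translation":[0.00012,0,0],"twist":[2,0,0],"hand":0},{"translation":[0,0,0],"twist":[0,0,0],"hand":0}]'>/dev/null; python3 o.py
python3 -m creep '[{"translation":[0.00012,0,0],"twist":[2,0,0],"hand":0},{"translation":[0,0,0],"twist":[0,0,0],"hand":0}]' >/dev/null; python3 o.py
python3 -m creep '[{"translation":[0.00012,0,0],"twist":[2,0,0],"hand":0},{"translation":[0,0,0],"twist":[0,0,0],"hand":0}]'>/dev/null; python3 o.py
python3 -m creep '[{"translation":[0.00012,0,0],"twist":[2,0,0],"hand":0},{"translation":[0,0,0],"twist":[0,0,0],"hand":0}]'>/dev/null; python3 o.py
```

```text
t 16.925 z [0.4919 0.1022 0.174 ] yaw -5.76 F [-0.1  0.2 -3.1] T [-0.048 -0.031 -0.014] tau6 0.619 g 0.149
t 17.175 z [0.4919 0.1022 0.1739] yaw -7.76 F [-0.3 -0.4 -1.7] T [-0.025 -0.014 -0.036] tau6 0.619 g 0.153
t 17.425 z [0.4918 0.1022 0.1738] yaw -9.75 F [ 0.2 -0.  -2.3] T [ 0.054  0.011 -0.024] tau6 0.619 g 0.147
t 17.675 z [0.4918 0.1022 0.1736] yaw -11.76 F [ 1.1  0.1 -2.6] T [-0.023  0.03  -0.037] tau6 0.622 g 0.148
```

```bash

python3 -m creep '[{"translation":[0.00012,0,0],"twist":[2,0,0],"hand":0},{"translation":[0,0,0],"twist":[0,0,0],"hand":0}]'>/dev/null; python3 o.py
python3 -m creep '[{"translation":[0.00012,0,0],"twist":[2,0,0],"hand":0},{"translation":[0,0,0],"twist":[0,0,0],"hand":0}]' >/dev/null; python3 o.py
python3 -m creep '[{"translation":[0.00012,0,0],"twist":[2,0,0],"hand":0},{"translation":[0,0,0],"twist":[0,0,0],"hand":0}]'>/dev/null; python3 o.py
python3 -m creep '[{"translation":[0.00012,0,0],"twist":[2,0,0],"hand":0},{"translation":[0,0,0],"twist":[0,0,0],"hand":0}]'>/dev/null; python3 o.py
```

```text
t 17.925 z [0.4917 0.1023 0.1735] yaw -13.75 F [-1.2  0.8 -2.2] T [0.161 0.312 0.014] tau6 0.646 g 0.151
t 18.175 z [0.4917 0.1023 0.1734] yaw -15.74 F [-2.9  1.4  0.4] T [0.217 0.559 0.271] tau6 0.841 g 0.152
t 18.425 z [0.4918 0.1022 0.1734] yaw -17.75 F [-2.6  0.9  1.4] T [0.216 0.636 0.254] tau6 0.855 g 0.147
t 18.675 z [0.4919 0.1022 0.1733] yaw -19.76 F [-3.2  0.9  3.7] T [0.244 0.72  0.265] tau6 0.855 g 0.146
```

Drag begins between yaw −13.7 and −15.7: the moment jumps to about 0.25 N m and joint 6 torque goes from 0.62 to 0.85. I take onset ≈ −15, so the target is yaw ≈ −45. I ease up 0.5 mm, since Fz is rising, and continue slowly.

```bash

python3 -m creep '[{"translation":[-0.0005,0,0],"twist":[0,0,0],"hand":0},{"translation":[0,0,0],"twist":[0,0,0],"hand":0}]'>/dev/null; python3 o.py
python3 -m creep '[{"translation":[0.00012,0,0],"twist":[2,0,0],"hand":0},{"translation":[0.00012,0,0],"twist":[2,0,0],"hand":0},{"translation":[0,0,0],"twist":[0,0,0],"hand":0}]'>/dev/null; python3 o.py
python3 -m creep '[{"translation":[0.00012,0,0],"twist":[2,0,0],"hand":0},{"translation":[0.00012,0,0],"twist":[2,0,0],"hand":0},{"translation":[0,0,0],"twist":[0,0,0],"hand":0}]'>/dev/null; python3 o.py
```

```text
t 18.925 z [0.4918 0.1022 0.1735] yaw -19.7 F [-1.8  0.5 -4.3] T [0.232 0.5   0.24 ] tau6 0.236 g 0.158
t 19.3 z [0.4918 0.1022 0.1734] yaw -23.76 F [-1.5  1.4 -1.8] T [0.303 0.618 0.196] tau6 0.917 g 0.148
t 19.675 z [0.4919 0.1023 0.1733] yaw -27.75 F [-3.5  1.2  2.7] T [0.291 0.647 0.189] tau6 0.915 g 0.154
```

```bash

python3 -m creep '[{"translation":[0,0,0],"twist":[2,0,0],"hand":0},{"translation":[0,0,0],"twist":[2,0,0],"hand":0},{"translation":[0,0,0],"twist":[0,0,0],"hand":0}]'>/dev/null; python3 o.py
python3 -m creep '[{"translation":[0.00006,0,0],"twist":[2,0,0],"hand":0},{"translation":[0.00006,0,0],"twist":[2,0,0],"hand":0},{"translation":[0,0,0],"twist":[0,0,0],"hand":0}]'>/dev/null; python3 o.py
```

```text
t 20.05 z [0.4919 0.1022 0.1732] yaw -31.76 F [-2.2  1.   2.8] T [0.192 0.68  0.231] tau6 0.913 g 0.152
t 20.425 z [0.4919 0.1022 0.1731] yaw -35.75 F [-2.9  0.6  2.7] T [0.298 0.698 0.289] tau6 0.911 g 0.151
```

```bash

python3 - <<'E'
from h import *
im=robot.capture("wrist");cv2.imwrite("pics/w7.png",im[:,:,::-1])
im=robot.capture("scene");cv2.imwrite("pics/s7.png",cv2.resize(im[150:270,180:320,::-1],None,fx=5,fy=5,interpolation=cv2.INTER_CUBIC))
E
```

```text
(no output)
```

View pics/w7.png

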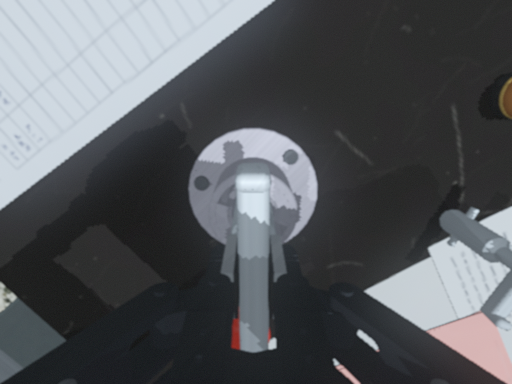

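View pics/s7.png

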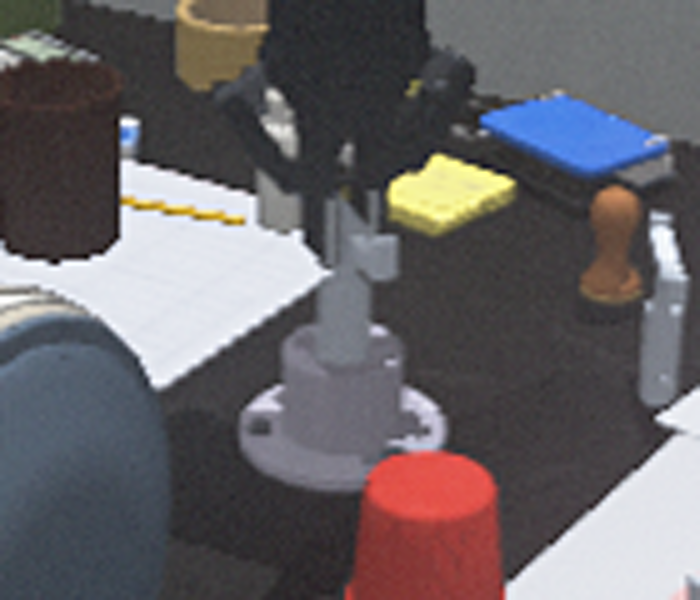

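The hanger is upright and the bar is still square in the jaws (column 253 from row 178 to 345), so it has not slipped. Finishing the turn: 9.6° more.

```bash

python3 -m creep '[{"translation":[0.00006,0,0],"twist":[2.4,0,0],"hand":0},{"translation":[0.00006,0,0],"twist":[2.4,0,0],"hand":0},{"translation":[0.00006,0,0],"twist":[2.4,0,0],"hand":0},{"translation":[0.00006,0,0],"twist":[2.4,0,0],"hand":0},{"translation":[0,0,0],"twist":[0,0,0],"hand":0},{"translation":[0,0,0],"twist":[0,0,0],"hand":0}]'>/dev/null; python3 o.py
python3 -m creep '[{"translation":[0,0,0],"twist":[0,0,0],"hand":0.3},{"translation":[0,0,0],"twist":[0,0,0],"hand":0.5},{"translation":[0,0,0],"twist":[0,0,0],"hand":0.7},{"translation":[0,0,0],"twist":[0,0,0],"hand":1},{"translation":[0,0,0],"twist":[0,0,0],"hand":1},{"translation":[0,0,0],"twist":[0,0,0],"hand":1},{"translation":[0,0,0],"twist":[0,0,0],"hand":1},{"translation":[0,0,0],"twist":[0,0,0],"hand":1}]'>/dev/null; python3 o.py
python3 - <<'E'
from h import *
im=robot.capture("wrist");cv2.imwrite("pics/w8.png",im[:,:,::-1])
E
```

```text
t 21.275 z [0.4919 0.1023 0.1729] yaw -45.27 F [-2.7  2.5  3.6] T [0.318 0.578 0.264] tau6 0.284 g 0.153
t 22.275 z [0.4918 0.1022 0.1728] yaw -45.3 F [ 0.2 -0.5  0.1] T [-0.059 -0.003  0.025] tau6 -0.0 g 0.998
```

View pics/w8.png

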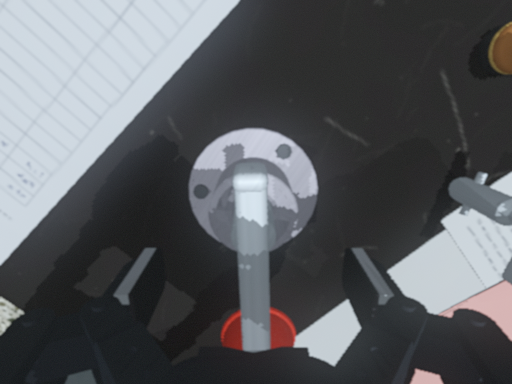

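Released. The bar now runs from (251,182) to (256,345), so it has rotated or leaned slightly. I retreat straight up and measure the angle and tilt.

```bash

python3 -m creep '[{"translation":[-0.02,0,0],"twist":[0,0,0],"hand":1},{"translation":[-0.035,0,0],"twist":[0,0,0],"hand":1},{"translation":[-0.04,0,0],"twist":[0,0,0],"hand":1},{"translation":[-0.025,0,0],"twist":[0,0,0],"hand":1},{"translation":[0,0,0],"twist":[0,0,0],"hand":1},{"translation":[0,0,0],"twist":[0,0,0],"hand":1}]'>/dev/null; python3 o.py
python3 - <<'E'
from h import *
im=robot.capture("wrist");cv2.imwrite("pics/w9.png",cv2.resize(im[80:260,170:340,::-1],None,fx=3,fy=3,interpolation=cv2.INTER_CUBIC))
for t,z in(("hanger_bar",.103),("hanger",.012)):
    for r in robot.pinpoint(t,"wrist"): print(t,np.round(r["centre"],1),r["confidence"],ray("wrist",r["centre"],z).round(4))
im=robot.capture("scene");cv2.imwrite("pics/s9.png",cv2.resize(im[150:270,180:320,::-1],None,fx=5,fy=5,interpolation=cv2.INTER_CUBIC))
E
```

```text
t 23.075 z [0.4915 0.1022 0.2923] yaw -45.3 F [-0.2  0.   0.3] T [-0.013 -0.007  0.043] tau6 -0.0 g 1.0
hanger_bar [254.1 189.2] 0.91 [0.4885 0.0983 0.103 ]
hanger_bar [435.4 171.4] 0.65 [ 0.6102 -0.0015  0.103 ]
hanger_bar [254.4 156.4] 0.36 [0.5095 0.1188 0.103 ]
hanger [395.2 156.9] 0.72 [ 0.6095 -0.0105  0.012 ]
hanger [252.7 162. ] 0.69 [0.4898 0.1017 0.012 ]
hanger [325.7 331.4] 0.6 [ 0.3892 -0.1419  0.012 ]
hanger [419.7  63. ] 0.19 [0.6886 0.0519 0.012 ]
```

View pics/w9.png

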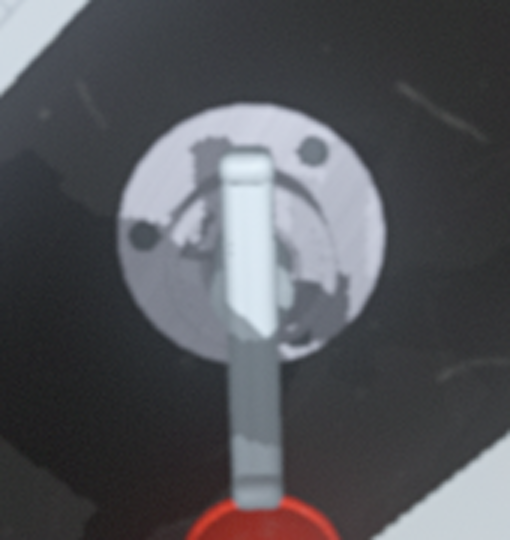

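View pics/s9.png

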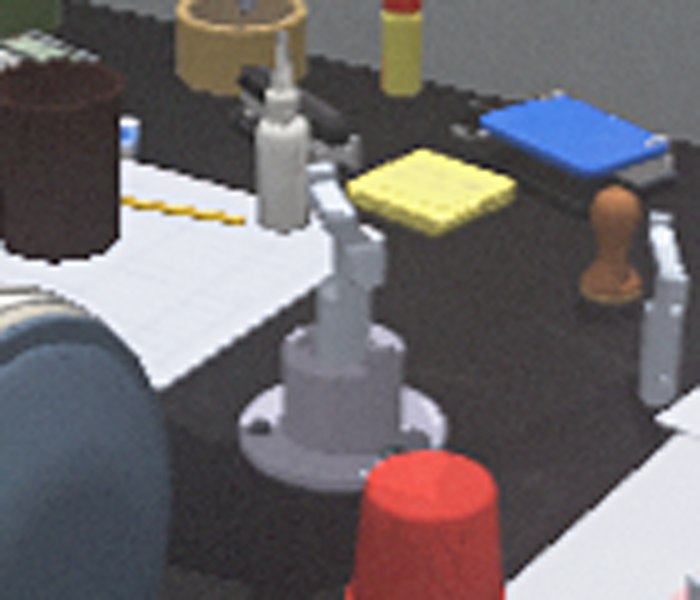

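```bash
python3 - <<'E'
from h import *
P=[ray("wrist",(170+p[0]/3,80+p[1]/3),.113) for p in((246.5,160),(257.5,495))];d=P[0]-P[1]
print((P[0]+P[1])/2,np.linalg.norm(d),np.degrees(np.arctan2(d[1],d[0])))
E
```

```text
[0.48886353 0.09855961 0.113     ] 0.09991495921312074 46.560084004032845
```

```bash
python3 - <<'E'
from h import *
P=[ray("wrist",(170+p[0]/3,80+p[1]/3),.1315) for p in((246.5,160),(257.5,495))];d=P[0]-P[1]
print((P[0]+P[1])/2,np.linalg.norm(d),np.degrees(np.arctan2(d[1],d[0])))
im=robot.capture("top");cv2.imwrite("pics/t9.png",im[:,:,::-1])
for z,t in((.117,"hanger_bar"),(.036,"hanger_pins")):
    for r in robot.pinpoint(t,"scene"): print(t,np.round(r["centre"],1),r["confidence"],proj("scene",(.492,.102,z)))
E
```

```text
[0.4932991  0.10301119 0.1315    ] 0.09249102275245906 46.56008400403286
hanger_bar [329.7 261.4] 0.86 [248.62917857 195.08904165]
hanger_bar [251.4 196.9] 0.75 [248.62917857 195.08904165]
hanger_bar [312.  202.9] 0.74 [248.62917857 195.08904165]
hanger_pins [312.5 225.5] 0.68 [248.42731233 224.5611658 ]
hanger_pins [325.4 286.1] 0.58 [248.42731233 224.5611658 ]
hanger_pins [247.5 225.6] 0.57 [248.42731233 224.5611658 ]
hanger_pins [371.  230.6] 0.19 [248.42731233 224.5611658 ]
```

View pics/t9.png

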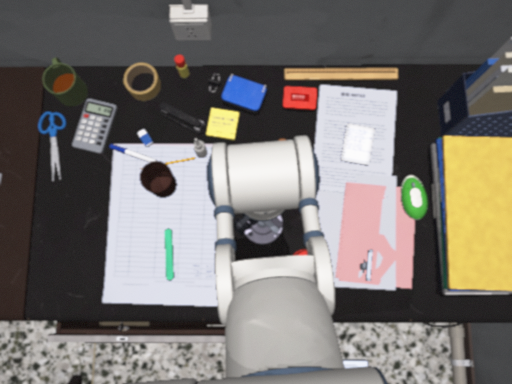

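Bar length comes out at 92.5 mm when the ends are taken at 0.1315 m, as expected. Its centre is within 2 mm of the socket axis at bar height, so the tilt is about 1°. The gripper is clear of everything, and I hand in.

```bash
python3 - <<'E'
from rig import robot
print(robot.close_job(), robot.get_obs()["time"])
E
```

```text
the job is handed in; nothing more can be done
the job is handed in; nothing more can be done
```

The hanger is standing in the socket, turned about 30° past where the drag began, and released. I handed the job in at about 23 s. The hand-in gives no verdict, and the washer can't be seen, so the turn past the drag is worked out from the arm's readings.

- **Choice:** I took the middle of the three hangers, whose bar measured about 94 mm; the other two measured about 75 and 71 mm.
- **Insertion:** it went down through the notches without pressing. I felt the notch floor at the expected height, with 7.7 N at most.
- **Turn:** it ran free for about 24–26°. The drag then began at gripper yaw −13.7° to −15.7°, settling at about 0.25 N m. I stopped at −45.3°, which is 30 to 31° further.
- **Last checks:**
  - The bar is centred within 2 mm of the socket axis, which is about 1° of tilt.
  - Nothing was touching the gripper.
  - Every bystander visible from above appears where it was. In the last top view the arm hid the stamp and most of the cap, so I did not recheck those two there; the scene view showed nothing out of place.
- **Disagreement:** after release the bar read about 2° counter-clockwise of the gripper's angle, so it sprang back slightly. I estimate 27.5 to 31.5° past the drag overall, inside the 22 to 38° allowed.

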